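# Change the sample pot at the back of the bottle stand

## Robot

A 7-joint arm with a two-finger parallel gripper is mounted at the origin on a cart in front of the work surface, level with it; the furniture and walls round the work are solid. World frame = base frame: x ahead of the robot, y to its left, z up, the work surface at z = 0. Lengths are in mm, angles in rad, forces in N, time in s.
With the tool pointing down it reaches from about 425 to 800 mm from the base axis. Payload 8.3 kg.
Tool frame: the origin (TCP) lies at the very end of the fingers, on their centre line; the grasp point (between the pads) lies 19 mm behind it; z points along the fingers, y is the line along which they close (so a half turn about z gives the same grasp; the last joint's range is limited). The gripper opens to 85 mm and grips with 20 to 120 N. Pads are 22 mm wide; open, the fingers measure 114 mm over their backs; the gripper's body (76 mm by 85 mm) begins 54 mm behind the grasp point. The pads swing forward as they close: fully open they stand 13 mm farther back than shut.
Start: joints at [-1.407, 0.383, 0.016, 1.37, -0.006, 1.388, -0.046], TCP at [140.486, 608.988, 231.279] pointing down, gripper open.
Joint ranges: [-2.95, 2.95], [-0.25, 2.06], [-1.52, 1.56], [0.18, 2.33], [-1.44, 4.58], [0.02, 2.06], [-3.01, 3.01]. Speed limits (rad/s): [2.39, 2.39, 3.01, 3.01, 3.14, 3.14, 3.14].

## Interface

Orientations are given as [roll, pitch, yaw] about the fixed x, y, z axes, in that order (R = Rz(yaw) Ry(pitch) Rx(roll)).
In Python, from workcell import r gives the robot as it stands. The module is installed in compiled form; this text tells all that it offers.
- The arm moves only by the tool send_rows, never from a script. Its argument "steps" is a list that holds one entry, the list of rows, each a list of 4 numbers: the shift along the tool's x, y, z in cm, then the turn about the tool's z in degrees. A call has 1 to 8 rows; each row is the pose to reach, as a shift and turn from the pose commanded when the call began, along the tool's axes at that moment; what a row does not reach only later rows make up. A row lasts 1/12 s, in which the tool goes at most 41.7 mm and 7.16 degrees, less where a joint would pass 70% of its speed; a pose out of reach is approached as far as the arm can. A call with a gripper value outside its range is refused whole. "jaw" is the closure, from -1 (fully open) to 1 (shut), set as the call begins (left out, the last holds). The fingers move at their own pace and stop on an object; "force" is the grip in N (left out, the last holds). Time passes only in rows, so rows that repeat a pose let the fingers close. It gives the time, the measured TCP pose, the force, the opening and the grip force at its end, in the units of the state.
- r.observe(): the state, without advancing time (a new reading comes with each control period).
- r.get_image(name): name is "scene" or "top"; returns a dict with "pixels" (480x640x3 uint8, red, green, blue), "range_z" (480x640 float32, mm along the optical axis (not along the pixel's ray), 0 where there is no reading), "fx", "fy", "cx", "cy" (pixels), "dist" ([k1, k2, p1, p2, k3] as OpenCV has them; the pictures are not rectified), "extrinsics" (4x4, takes a point from camera to world coordinates). Camera axes: x right, y down, z forward; pixel columns grow to the right and rows downward; lengths in mm; the calibration is good to about 2 mm. A picture is of the moment at which its call begins.
- r.job_done(): hands the job in; it is judged then, once.
Trained networks look in a picture, given as the dict that the camera call returned (one of the last four; its "shot" number tells which), for a name from the list of things; names that differ only in an ending like _2 or _b are one class to them, and where a whole thing is asked for, a point or a joint stands for the part that bears it (a point fixed in the world has none). Each returns a list of dicts, best first, with "score" (0 to 1); they miss things now and then, are a little off and sometimes report something else, mostly with a low value. They report only what shows in the picture. A call takes as long as a camera call.
- r.recognise(picture, name): "location" ([column, row] in pixels, amid what is visible of it).
- r.regions_of(picture, name): "pixels" (480x640 bool, what is visible of it) and "location" ([column, row] in pixels, amid what is visible of it).
- r.landmark_of(picture, name): "location" ([column, row] in pixels: a listed point, or the origin of a listed thing).
The state is a dict: "time_s": time; "joint_positions": joint angles; "qvel": joint speeds; "joint_efforts": joint torques, N m; "eef_pos": TCP position; "ee_rot": TCP orientation; "force": force on the tool from outside, world axes, zero at the start; "torque": the same for the moment, N m; "gripper_width": finger opening in mm; "grip_force": force on a finger pad.
Only numpy, scipy, OpenCV 4.12 (cv2) and the standard library are available. Lean on these libraries where they do the work, as an engineer would, in place of code of your own. Each camera call takes 0.05 s, during which the arm holds its last target. There are 200 camera calls.

## Task

The short sample pot at the back of the bottle stand is to be weighed, and the tall pot, already weighed, is to take its place. First clear the dropper bottle and the carton out of the way and stand both in the steel tray; then set the short pot in the middle of the balance pan, and after that stand the tall pot in the middle of the rear place of the stand. Last, put the bottle and the carton back in the stand, each just where it stood at the start and the carton square to the stand, everything upright, and do not disturb the petri dish, the stamp or the pen.

Things in the scene. Friction and masses are not known exactly. Their poses are not given: they have to be found in the camera images.
- stand: Grey bottle stand, fixed: plate 172 x 84 mm, top 8 mm above the worktop, curb to 12 mm; three dark pads in file, 52 mm apart. Origin on the worktop under the centre of the REAR place (farthest from the robot); middle and front places at own x -52 and -104 mm (x along the file to the rear, y across, z up). Crowded: grip with fingers closing across the file (y).
- tray: Shallow stainless steel tray, fixed, 180 (own x) x 120 (own y) mm, rim 15.5 mm high, inner floor 3 mm above the worktop; the side area with room for the bottle and the carton next to each other along its length. Origin at the centre, at worktop height.
- balance: Small white laboratory balance, fixed, 165 x 130 mm, housing 38 mm high, with a round steel pan 100 mm in diameter whose flat top is 50 mm above the worktop. The origin lies on the worktop under the centre of the pan; the display is on the housing toward own -x.
- dropper: Brown dropper bottle with black dropper top, 84 mm tall; round body 30 mm in diameter up to 52 mm, above it a narrower top 20 mm wide. Stands in the front or the middle place of the stand. Origin at the centre of its underside, z up. 36 to 58 g; grip the body at 35 to 45 mm.
- carton: Small blue and yellow carton standing upright, 28 (own x) x 50 (own y) x 75 (z) mm, its 50 mm side across the stand. Stands in the front or the middle place of the stand, whichever the dropper bottle does not. Origin at the centre of its underside. 48 to 78 g (a like box at the far right wall is no part of the job); can be gripped from above across the 50 mm.
- short_pot: Short white sample pot with snap lid, 38 mm tall, body 38 mm and lid 44 mm in diameter (lid from 28 to 38 mm). Stands in the rear place of the stand at the start. Origin at the centre of its underside, z up. 15 to 32 g; can be gripped by the lid.
- tall_pot: Tall white sample pot with snap lid, 58 mm tall, body 38 mm and lid 43 mm in diameter (lid from 48 to 58 mm). Stands by itself on the worktop at the far left or far right of the work at the start. Origin at the centre of its underside, z up. 15 to 32 g; can be gripped by the lid.
- petri: Bystander: clear petri dish, 60 mm in diameter, 15 mm high, lying on the worktop on the side where the tall pot is not. Origin at the centre of its underside.
- stamp: Bystander: rubber stamp with wooden handle, 23 x 34 x 57 mm, standing at the back of the worktop. Origin at the centre of its underside.
- pen: Bystander: blue and grey marker pen, 150 mm long, lying at the back of the worktop. Origin at its middle, on the worktop.

How it is judged (in metres and radians):
On the way, in this order (a step that is already met when the one before it is completed fails the run):
1. the dropper bottle and the carton both stand upright in the tray, the short pot still in the rear place (angle between each of dropper, carton's own z axis and vertical below 0.1 rad and x of dropper in the frame of tray between -0.075 and 0.075 m and y of dropper in the frame of tray between -0.045 and 0.045 m and z of each of dropper, carton in the frame of tray below 0.012 m and x of carton in the frame of tray between -0.075 and 0.075 m and y of carton in the frame of tray between -0.045 and 0.045 m and linear speed of each of dropper, carton below 0.02 m/s and angular speed of each of dropper, carton below 0.3 rad/s and horizontal distance between short_pot and stand below 0.02 m), for 0.2 s.
2. the short pot stands on the middle of the pan, the bottle and carton still in the tray (horizontal distance between short_pot and balance below 0.02 m and z of short_pot in the frame of balance between 0.045 and 0.058 m and angle between each of short_pot, dropper, carton's own z axis and vertical below 0.1 rad and linear speed of short_pot below 0.02 m/s and angular speed of short_pot below 0.3 rad/s and x of dropper in the frame of tray between -0.075 and 0.075 m and y of dropper in the frame of tray between -0.045 and 0.045 m and z of each of dropper, carton in the frame of tray below 0.012 m and x of carton in the frame of tray between -0.075 and 0.075 m and y of carton in the frame of tray between -0.045 and 0.045 m), for 0.2 s.
3. the tall pot stands in the rear place of the stand, the bottle and carton still in the tray (horizontal distance between tall_pot and stand below 0.012 m and z of tall_pot in the frame of stand below 0.014 m and angle between each of tall_pot, dropper, carton's own z axis and vertical below 0.1 rad and linear speed of tall_pot below 0.02 m/s and angular speed of tall_pot below 0.3 rad/s and x of dropper in the frame of tray between -0.075 and 0.075 m and y of dropper in the frame of tray between -0.045 and 0.045 m and z of each of dropper, carton in the frame of tray below 0.012 m and x of carton in the frame of tray between -0.075 and 0.075 m and y of carton in the frame of tray between -0.045 and 0.045 m), for 0.2 s.
At the end, for the whole second after the job is handed in: Short pot within 20 mm of the pan centre, tall pot within 12 mm of the rear place's centre, dropper bottle and carton within 12 mm of where each stood at the start, the carton within 0.25 rad of square to the stand; all upright (0.1 rad) and at rest (horizontal distance between short_pot and balance below 0.02 m and z of short_pot in the frame of balance between 0.045 and 0.058 m and angle between each of short_pot, tall_pot, dropper, carton's own z axis and vertical below 0.1 rad and linear speed of each of short_pot, tall_pot, dropper, carton below 0.02 m/s and angular speed of each of short_pot, tall_pot, dropper, carton below 0.3 rad/s and horizontal distance between tall_pot and stand below 0.012 m and z of tall_pot in the frame of stand below 0.014 m and distance of each of dropper, carton from where it was at the start of the episode below 0.012 m and angle between the x axis of carton and the x axis of stand, either way round below 0.25 rad); the robot touches nothing.
It fails at once if a bystander (petri dish, stamp or pen) is moved more than 25 mm (distance of any of petri, stamp, pen from where it was at the start of the episode above 0.025 m).
It also fails if it takes over 136 s, if anything falls off the work surface, if the arm or the gripper's body presses on something with over 40 N, if the wrist force passes 120 N, or if a joint passes its speed limit or range.

## Working session

There is one attempt and no reset: what is moved stays moved. The work goes in short steps, Python scripts to look and compute and a tool call to move; the robot and the scene stay as the last step left them, time stands still between calls to the robot, and variables do not carry over. Pictures are saved under pics/ and viewed, at most 14 in all, crops included, and the job is handed in when it is done.

Besides the shell and the picture viewer there is one more tool, called after "Call:" as a command line: name --argument value ..., lists and objects as JSON in quotes. send_rows: Moves the arm, as the interface text tells. Its arguments: {"type":"object","properties":{"steps":{"type":"array"},"jaw":{"type":"number"},"force":{"type":"number"}},"required":["steps"]}

```bash
mkdir -p pics
cat > h.py <<'E'
import numpy as np, cv2
from workcell import r
def pts(im):
    z=im["range_z"].astype(float); v,u=np.mgrid[0:480,0:640]
    K=np.array([[im["fx"],0,im["cx"]],[0,im["fy"],im["cy"]],[0,0,1]])
    n=cv2.undistortPoints(np.stack([u,v],-1).reshape(-1,1,2).astype(np.float64),K,np.array(im["dist"],float)).reshape(480,640,2)
    P=np.dstack([n[...,0]*z,n[...,1]*z,z]); E=np.array(im["extrinsics"])
    W=P@E[:3,:3].T+E[:3,3]; W[z==0]=np.nan
    return W
E
python3 - <<'E'
from h import *
s=r.observe(); print(s)
for c in ("scene","top"):
    im=r.get_image(c); cv2.imwrite(f"pics/{c}0.png",im["pixels"][...,::-1]); W=pts(im)
    np.save(f"{c}W.npy",W)
    E=np.array(im["extrinsics"]);print(c,E.round(2).tolist())
    for n in "stand tray balance dropper carton short_pot tall_pot petri stamp pen".split():
        for d in r.regions_of(im,n)[:2]:
            p=W[d["pixels"]]; p=p[~np.isnan(p[:,0])]
            if len(p): print(n,round(d["score"],2),np.round(d["location"]),len(p),np.median(p,0).round(),np.percentile(p,2,0).round(),np.percentile(p,98,0).round())
E
```

```text
{'time_s': 0.0, 'joint_positions': array([-1.40687142,  0.38422413,  0.01639737,  1.37116849, -0.00630038,
        1.38818591, -0.0464822 ]), 'qvel': array([ 1.83608157e-03,  7.45131518e-04, -1.57378197e-03,  7.64450008e-04,
        4.24276922e-05,  5.32120114e-04,  1.52800831e-03]), 'joint_efforts': array([-1.06804675e-04, -6.27585196e+01,  8.44313130e-01, -3.71832275e+01,
        1.64434587e-02,  1.41747351e-02, -2.41480393e-05]), 'eef_pos': array([140.41835778, 608.50548568, 230.2812984 ]), 'ee_rot': array([-3.13965692e+00,  4.27482097e-05,  2.91482747e+00]), 'force': array([ 0.73400934, -0.86393773, -0.05900447]), 'torque': array([0.01638198, 0.03143761, 0.05292227]), 'grip_force': 0.0, 'gripper_width': 85.20713569615563}
scene [[0.81, -0.43, 0.39, 95.23], [-0.58, -0.6, 0.55, -672.49], [-0.0, -0.67, -0.74, 968.25], [0.0, 0.0, 0.0, 1.0]]
stand 0.77 [305. 271.] 863 [509. -31.   9.] [433. -61.   2.] [610.  20.  15.]
stand 0.41 [336. 217.] 194 [695.  75.  11.] [683.  -1.   2.] [705. 139.  18.]
tray 0.92 [256. 214.] 2097 [521. 223.   4.] [431. 153.  -1.] [613. 288.  17.]
balance 0.69 
[... 1190 characters left out ...]
1.   56.] [ 435. -403.   10.] [ 471. -366.   60.]
dropper 0.65 [416. 252.] 3562 [ 534. -246.   40.] [ 457. -310.   29.] [ 612. -187.   53.]
carton 0.54 [326. 280.] 281 [471. -22.  83.] [455. -45.  10.] [485.   3.  87.]
short_pot 0.78 [318. 240.] 277 [569.  -3.  45.] [550. -23.   7.] [590.  18.  49.]
tall_pot 0.87 [474. 286.] 309 [ 454. -380.   56.] [ 435. -402.   10.] [ 471. -366.   60.]
petri 0.97 [152. 275.] 475 [494. 404.  14.] [467. 377.   1.] [519. 432.  18.]
stamp 0.55 [201. 192.] 125 [690. 274.  44.] [681. 263.   9.] [700. 287.  60.]
stamp 0.45 [317. 240.] 253 [569.  -3.  45.] [550. -22.  40.] [588.  18.  49.]
pen 0.81 [280. 191.] 317 [695.  86.  12.] [683.   6.  -2.] [704. 138.  18.]
```

Run:
```python
import cv2,numpy as np
a=cv2.imread("pics/top0.png")[170:330,120:540];b=cv2.imread("pics/scene0.png")[140:440,180:480]
cv2.imwrite("pics/m.png",np.vstack([cv2.resize(a,(780,297)),cv2.copyMakeBorder(b,0,0,0,480,0)]))
W=np.load("topW.npy");S=np.load("sceneW.npy")
def sl(lo,hi,zl,zh,n,rect=False):
  for nm,w in (("top",W),("scn",S)):
    p=w.reshape(-1,3);p=p[(p>np.array([*lo,zl])).all(1)&(p<np.array([*hi,zh])).all(1)][:,:2].astype(np.float32)
    if len(p)<5: continue
    c,rr=cv2.minEnclosingCircle(p); print(n,nm,len(p),"mean",p.mean(0).round(1),"circ",np.round(c,1),round(rr,1),"rect",[np.round(t,1) for t in cv2.minAreaRect(p)])
sl((500,-50),(545,30),78,95,"dropper top")
sl((495,-50),(545,30),55,95,"dropper narrow")
sl((440,-60),(500,20),66,90,"carton top")
sl((540,-40),(610,40),42,55,"short top")
sl((420,-420),(490,-350),50,65,"tall top")
sl((420,-330),(640,-170),46,60,"pan")
sl((420,-330),(640,-170),33,44,"housing")
sl((420,140),(630,300),12,19,"tray rim")
sl((420,140),(630,300),8,25,"tray rim2")
sl((420,-90),(640,70),6,16,"stand")
sl((450,360),(540,450),8,20,"petri")
```

```text
dropper top top 23 mean [522.6 -10.3] circ [522.9 -10.4] 5.9 rect [array([522.8, -10.3]), array([9.9, 9.9]), np.float64(44.0)]
dropper top scn 22 mean [522.2 -13.7] circ [522.2 -12.2] 6.0 rect [array([523. , -12.7]), array([11. , 10.2]), np.float64(76.2)]
dropper narrow top 75 mean [522.5 -10.7] circ [523.  -10.6] 12.9 rect [array([522.4, -11.3]), array([22.4, 23.9]), np.float64(17.5)]
dropper narrow scn 93 mean [520.8 -16. ] circ [520.9 -14. ] 13.6 rect [array([518.6, -14. ]), array([19.8, 24.5]), np.float64(36.5)]
carton top top 268 mean [469.8 -20.4] circ [469.6 -20.7] 27.5 rect [array([469.6, -20.4]), array([28.1, 49.5]), np.float64(10.2)]
carton top scn 270 mean [468.4 -24. ] circ [469.8 -20.7] 28.6 rect [array([470.1, -20.8]), array([29.3, 53.3]), np.float64(11.7)]
short top top 234 mean [569.9  -2.4] circ [570.1  -2.4] 21.2 rect [array([570. ,  -2.5]), array([40.6, 40.9]), np.float64(44.4)]
short top scn 159 mean [571.   -2.9] circ [571.2  -3.6] 23.2 rect [array([571.9,  -2.5]), array([40.9, 39.6]), np.float64(54.9)]
tall top top 260 mean [ 453.  -385.1] circ [ 452.9 -386.2] 2
[... 1062 characters left out ...]
 [array([521. , 221.3]), array([185.5, 126. ]), np.float64(8.8)]
tray rim2 scn 450 mean [523.9 226.5] circ [522.9 220.2] 110.2 rect [array([522.5, 221.2]), array([188.2, 130.4]), np.float64(8.4)]
stand top 1614 mean [522.4  -7.4] circ [533.   -2.8] 112.4 rect [array([527.9,  -6.9]), array([195.7, 140.9]), np.float64(2.4)]
stand scn 848 mean [515.  -24.6] circ [521.9 -28.9] 114.0 rect [array([520.7, -20.5]), array([207.7, 111.4]), np.float64(7.7)]
petri top 450 mean [493.7 404.7] circ [494.1 411.8] 36.6 rect [array([495.3, 405.9]), array([61.6, 58.5]), np.float64(43.1)]
petri scn 214 mean [492.5 402.6] circ [494.8 404.4] 32.5 rect [array([493.3, 406.5]), array([62.5, 56. ]), np.float64(62.1)]
```

View pics/m.png

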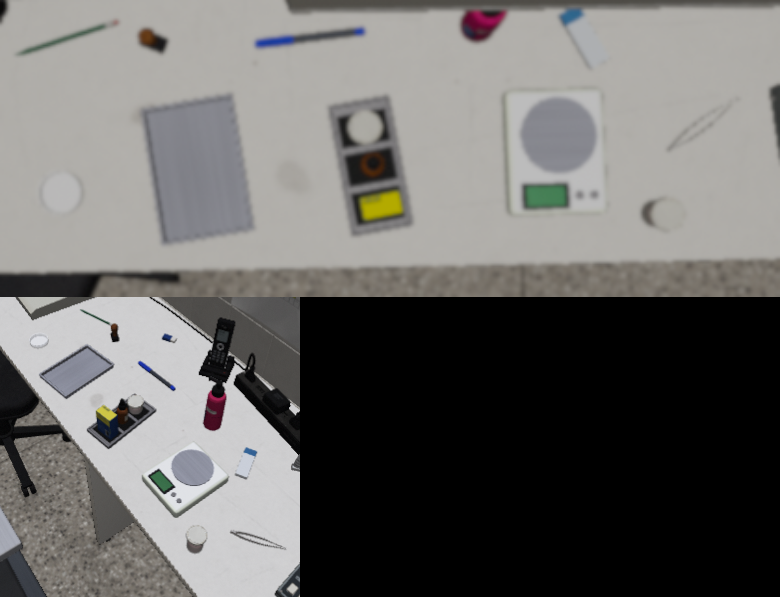

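```bash
cat >> h.py <<'E'
def plan(x,y,z,yaw=None):
    s=r.observe(); p=np.array(s["eef_pos"]); 
    from scipy.spatial.transform import Rotation as R
    T=R.from_euler("xyz",s["ee_rot"]).as_matrix()
    d=T.T@(np.array([x,y,z])-p)/10
    t=0 if yaw is None else (np.degrees(s["ee_rot"][2])-yaw+180)%360-180
    print("t",round(s["time_s"],2),"tcp",p.round(1),np.round(np.degrees(s["ee_rot"]),2),"w",round(s["gripper_width"],1),"shift cm",d.round(2),"turn",round(t,1))
E
python3 - <<'E'
from h import *
a=np.radians(10.2);c,s=np.cos(a),np.sin(a)
for nm in("top","scene"):
    p=np.load(nm+"W.npy").reshape(-1,3); p=p[(p[:,2]>7)&(p[:,2]<16)]
    q=p[:,:2]-[570,-2.5]; q=q@np.array([[c,-s],[s,c]])
    # edges: for bins, min/max
    k=(np.abs(q[:,1])<55)&(q[:,0]>-160)&(q[:,0]<60); q=q[k]
    for i,lab in ((0,"x"),(1,"y")):
        j=1-i; rng=np.arange(-130,31,10) if i==1 else np.arange(-40,31,10)
        lo=[];hi=[]
        for b in rng:
            m=q[(q[:,j]>=b)&(q[:,j]<b+10)][:,i]
            if len(m)>3: lo.append(m.min());hi.append(m.max())
        print(nm,lab,"lo",np.round(lo),"hi",np.round(hi))
plan(469.7,-20.5,200,190.2)
E
```

```text
top x lo [-136. -137. -137. -137. -136. -137. -136. -136.] hi [39. 40. 39. 39. 40. 40. 40. 52.]
top y lo [-38. -38. -39. -38. -39. -39. -39. -39. -39. -39. -39. -39. -40. -40.
 -40. -40. -40.] hi [44. 45. 45. 45. 45. 44. 45. 44. 44. 44. 44. 44. 43. 44. 43. 43. 42.]
scene x lo [-136. -136. -138. -136. -135. -137. -136. -135.] hi [42. 38. 43. 41. 39. -7. -0. 39.]
scene y lo [-40. -39. -39. -41. -39. -39. -40. -39. -39. -41. -41. -41. -42. -41.
 -42. -47. -40.] hi [ 45.  45.  45. -23. -21. -12.   3.   0.  42.  44.  44.  15.  38.  41.
  43.  43.  42.]
t 1.1 tcp [140.5 609.  231.3] [-180.     -0.    167.01] w 85.5 shift cm [-46.23 -53.93   3.13] turn -23.2
```

Call:
send_rows --steps '[[[-31.6, -21.4, 0, -23], [-31.6, -21.4, 0, -23], [-31.6, -21.4, 0, -23], [-31.6, -21.4, 0, -23], [-31.6, -21.4, 0, -23], [-31.6, -21.4, 0, -23], [-31.6, -21.4, 0, -23], [-31.6, -21.4, 0, -23]]]' --jaw -1 --force 30

```text
time_s: 1.77
eef_pos: [367.5, 364.2, 231.6]
ee_rot: [3.141, 0.0, -2.967]
force: [1.0, 0.6, 0.5]
gripper_width: 85.2
grip_force: 0.0
```

```bash
python3 -c "
from h import *
plan(469.7,-20.5,200,190)"
```

```text
t 1.77 tcp [367.5 364.2 231.6] [ 1.7997e+02  3.0000e-02 -1.6999e+02] w 85.2 shift cm [ -3.38 -39.66   3.14] turn 0.0
```

Call:
send_rows --steps '[[[-3.4, -39.7, 3, 0], [-3.4, -39.7, 3, 0], [-3.4, -39.7, 3, 0], [-3.4, -39.7, 3, 0], [-3.4, -39.7, 3, 0], [-3.4, -39.7, 3, 0], [-3.4, -39.7, 3, 0], [-3.4, -39.7, 3, 0]]]'

```text
time_s: 2.43
eef_pos: [452.1, 42.7, 206.6]
ee_rot: [3.141, 0.001, -2.967]
force: [1.1, 0.6, -0.4]
gripper_width: 85.3
grip_force: 0.0
```

Call:
send_rows --steps '[[[-0.5, -4, 0, 0], [-0.5, -6.4, 0.6, 0], [-0.5, -6.4, 0.6, 0], [-0.5, -6.4, 0.6, 0]]]'

```text
time_s: 2.77
eef_pos: [467.9, -19.2, 200.2]
ee_rot: [-3.142, -0.0, -2.971]
force: [-0.2, 0.8, 0.4]
gripper_width: 85.6
grip_force: 0.0
```

```bash
python3 -c "
from h import *
plan(469.7,-20.5,44,190)"
```

```text
t 2.77 tcp [467.9 -19.2 200.2] [-1.8000e+02 -1.0000e-02 -1.7022e+02] w 85.6 shift cm [-0.16 -0.16 15.62] turn -0.2
```

Call:
send_rows --steps '[[[-0.2, -0.2, 4, 0], [-0.2, -0.2, 8, 0], [-0.2, -0.2, 12, 0], [-0.2, -0.2, 14.5, 0], [-0.2, -0.2, 15.6, 0], [-0.2, -0.2, 15.6, 0], [-0.2, -0.2, 15.6, 0]]]'

```text
time_s: 3.35
eef_pos: [470.8, -18.4, 45.0]
ee_rot: [-3.142, 0.0, -2.966]
force: [0.6, 0.1, -0.1]
gripper_width: 85.3
grip_force: 0.0
```

Call:
send_rows --steps '[[[0, 0, 0, 0], [0, 0, 0, 0], [0, 0, 0, 0], [0, 0, 0, 0], [0, 0, 0, 0], [0, 0, 0, 0], [0, 0, 0, 0], [0, 0, 0, 0]]]' --jaw 1 --force 25

```text
time_s: 4.02
eef_pos: [471.5, -18.9, 45.8]
ee_rot: [3.141, 0.003, -2.967]
force: [-1.0, 1.6, 8.2]
gripper_width: 49.8
grip_force: 28.3
```

Call:
send_rows --steps '[[[0, 0, -0.5, 0], [0, 0, -2, 0], [0, 0, -4.5, 0], [0, 0, -7, 0], [0, 0, -9, 0], [0, 0, -10, 0], [-0.4, 1.5, -10, 0], [-1, 4.5, -10, 0]]]'

```text
time_s: 4.68
eef_pos: [473.0, 23.8, 145.5]
ee_rot: [-3.141, 0.002, -2.973]
force: [1.1, 0.2, -0.9]
gripper_width: 49.6
grip_force: 27.4
```

Call:
send_rows --steps '[[[-0.6, 3, 0, 0], [-1.3, 6, 0, 0], [-2, 9, 0, 0], [-2.6, 12, 0, 0], [-3.3, 15, 0, 0], [-4, 17.5, 0, 0], [-4.2, 18.5, 0, 0], [-4.2, 18.5, 0, 0]]]'

```text
time_s: 5.35
eef_pos: [480.6, 219.6, 143.7]
ee_rot: [3.141, -0.001, -2.962]
force: [-0.8, -0.9, 0.4]
gripper_width: 49.8
grip_force: 27.4
```

```bash
python3 -c "
from h import *
plan(482,215,40,190)
im=r.get_image('scene');cv2.imwrite('pics/s1.png',im['pixels'][100:400,100:500,::-1])"
```

```text
t 5.35 tcp [480.6 219.6 143.7] [ 1.7998e+02 -5.0000e-02 -1.6971e+02] w 49.8 shift cm [-0.06 -0.48 10.37] turn 0.3
```

View pics/s1.png

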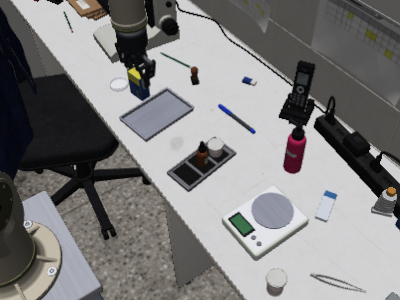

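Carton is held upright over the tray (crop ~140,85); dropper and short pot are undisturbed (~202,155 and 216,147).

Call:
send_rows --steps '[[[0, -0.4, 3, 0], [0, -0.4, 6, 0], [0, -0.4, 8.5, 0], [0, -0.4, 9.6, 0], [0, -0.4, 10.1, 0], [0, -0.4, 10.3, 0], [0, -0.4, 10.4, 0], [0, -0.4, 10.4, 0]]]'

```text
time_s: 6.07
eef_pos: [483.1, 212.6, 41.5]
ee_rot: [3.141, 0.002, -2.967]
force: [0.5, 0.4, -1.8]
gripper_width: 49.6
grip_force: 27.4
```

```bash
python3 -c "
from h import *
plan(482,215,40,190);s=r.observe();print(s['force'])"
```

```text
t 6.07 tcp [483.1 212.6  41.5] [ 1.7996e+02  1.1000e-01 -1.7001e+02] w 49.6 shift cm [0.07 0.25 0.15] turn -0.0
[ 0.48760406  0.37686021 -1.77658421]
```

Call:
send_rows --steps '[[[0, 0, 0.1, 0], [0, 0, 0.15, 0], [0, 0, 0.15, 0]]]'

```text
time_s: 6.32
eef_pos: [483.3, 212.8, 40.8]
ee_rot: [3.14, 0.002, -2.967]
force: [-2.0, -2.1, 9.7]
gripper_width: 49.6
grip_force: 28.6
```

Call:
send_rows --steps '[[[0, 0, 0, 0], [0, 0, 0, 0], [0, 0, 0, 0], [0, 0, 0, 0], [0, 0, 0, 0], [0, 0, -2, 0], [0, 0, -6, 0], [0, 0, -10, 0]]]' --jaw -1

```text
time_s: 6.98
eef_pos: [480.9, 211.7, 138.6]
ee_rot: [-3.14, -0.004, -2.967]
force: [1.0, 0.4, 0.3]
gripper_width: 85.2
grip_force: 0.0
```

```bash
python3 -c "
from h import *
plan(522.7,-11,190,190)"
```

```text
t 6.98 tcp [480.9 211.7 138.6] [-179.89   -0.22 -170.  ] w 85.2 shift cm [ -0.23 -22.67  -5.1 ] turn -0.0
```

Call:
send_rows --steps '[[[0, -4, -5, 0], [-0.2, -8, -5, 0], [-0.2, -12, -5, 0], [-0.2, -16, -5, 0], [-0.2, -20, -5, 0], [-0.2, -22.6, -5, 0], [-0.2, -22.6, -5, 0], [-0.2, -22.6, -5, 0]]]'

```text
time_s: 7.65
eef_pos: [523.5, -12.6, 188.8]
ee_rot: [-3.141, -0.0, -2.972]
force: [-0.1, 1.3, 0.9]
gripper_width: 85.6
grip_force: 0.0
```

```bash
python3 -c "
from h import *
plan(522.7,-11,29,190)
plan(522.7,-11,29,190)"
```

```text
t 7.65 tcp [523.5 -12.6 188.8] [-179.96   -0.   -170.31] w 85.6 shift cm [ 0.05  0.18 15.98] turn -0.3
t 7.65 tcp [523.5 -12.6 188.8] [-179.96   -0.   -170.31] w 85.6 shift cm [ 0.05  0.18 15.98] turn -0.3
```

Call:
send_rows --steps '[[[0, 0.1, 4, 0], [0, 0.1, 8, 0], [0, 0.1, 12, 0], [0, 0.1, 14.5, 0], [0, 0.1, 16, 0], [0, 0.1, 16, 0], [0, 0.1, 16, 0]]]'

```text
time_s: 8.23
eef_pos: [522.7, -7.4, 28.3]
ee_rot: [3.141, -0.002, -2.965]
force: [-0.2, 0.1, 0.5]
gripper_width: 85.3
grip_force: 0.0
```

Call:
send_rows --steps '[[[0, 0, 0, 0], [0, 0, 0, 0], [0, 0, 0, 0], [0, 0, 0, 0], [0, 0, 0, 0], [0, 0, 0, 0], [0, 0, 0, 0], [0, 0, 0, 0]]]' --jaw 1 --force 25

```text
time_s: 8.9
eef_pos: [524.0, -8.7, 29.6]
ee_rot: [3.141, 0.002, -2.967]
force: [-0.2, 0.2, 5.9]
gripper_width: 28.3
grip_force: 25.7
```

```bash
python3 -c "
from h import *
plan(559,227,130,190)"
```

```text
t 8.9 tcp [524.   -8.7  29.6] [ 1.7999e+02  9.0000e-02 -1.7000e+02] w 28.3 shift cm [ -7.56  22.6  -10.03] turn 0.0
```

Call:
send_rows --steps '[[[0, 0, -0.5, 0], [0, 0, -2, 0], [0, 0, -4.5, 0], [0, 0, -7, 0], [0, 0, -9, 0], [0, 0.5, -10, 0], [-0.6, 2.5, -10, 0], [-1.4, 5, -10, 0]]]'

```text
time_s: 9.57
eef_pos: [528.5, 41.6, 129.5]
ee_rot: [-3.141, 0.001, -2.971]
force: [0.0, 0.1, -0.9]
gripper_width: 28.1
grip_force: 25.4
```

Call:
send_rows --steps '[[[-1, 3, 0, 0], [-2, 6, 0, 0], [-3.2, 9, 0, 0], [-4.3, 12, 0, 0], [-5.4, 15, 0, 0], [-6.1, 17, 0, 0], [-6.2, 17.6, 0, 0], [-6.2, 17.6, 0, 0]]]'

```text
time_s: 10.23
eef_pos: [557.6, 229.9, 127.6]
ee_rot: [3.141, -0.002, -2.963]
force: [-0.3, -0.3, -0.4]
gripper_width: 28.4
grip_force: 25.4
```

```bash
python3 -c "
from h import *
plan(559,227,25,190)"
```

```text
t 10.23 tcp [557.6 229.9 127.6] [ 1.7999e+02 -1.1000e-01 -1.6975e+02] w 28.4 shift cm [-0.11 -0.31 10.26] turn 0.3
```

Call:
send_rows --steps '[[[-0.1, -0.3, 3, 0], [-0.1, -0.3, 6, 0], [-0.1, -0.3, 8.5, 0], [-0.1, -0.3, 9.6, 0], [-0.1, -0.3, 10.1, 0], [-0.1, -0.3, 10.3, 0], [-0.1, -0.3, 10.5, 0], [-0.1, -0.3, 10.5, 0]]]'

```text
time_s: 10.9
eef_pos: [561.3, 224.3, 25.0]
ee_rot: [3.141, 0.002, -2.967]
force: [-0.6, 0.3, -0.2]
gripper_width: 28.3
grip_force: 25.5
```

Call:
send_rows --steps '[[[0, 0, 0, 0], [0, 0, 0, 0], [0, 0, 0, 0], [0, 0, 0, 0], [0, 0, 0, 0], [0, 0, -2, 0], [0, 0, -6, 0], [0, 0, -10, 0]]]' --jaw -1

```text
time_s: 11.57
eef_pos: [559.0, 223.6, 123.4]
ee_rot: [-3.14, -0.004, -2.967]
force: [1.7, 0.5, 0.9]
gripper_width: 85.4
grip_force: 0.0
```

```bash
python3 -c "
from h import *
plan(570.3,-2.6,170,190)"
```

```text
t 11.57 tcp [559.  223.6 123.4] [-179.91   -0.22 -170.  ] w 85.4 shift cm [  2.83 -22.48  -4.61] turn 0.0
```

Move over the short pot and check the tray.

Call:
send_rows --steps '[[[0, -3.5, -2, 0], [0.5, -7.5, -4, 0], [1, -11.5, -4.6, 0], [1.8, -15.5, -4.6, 0], [2.5, -19.5, -4.6, 0], [2.8, -22.4, -4.6, 0], [2.8, -22.4, -4.6, 0], [2.8, -22.4, -4.6, 0]]]'

```text
time_s: 12.23
eef_pos: [571.7, -4.1, 170.1]
ee_rot: [-3.141, 0.0, -2.972]
force: [0.2, 0.6, -0.1]
gripper_width: 85.3
grip_force: 0.0
```

```bash
cat >> h.py <<'E'
def zs(im,lo,hi,zl,zh,n):
    p=pts(im).reshape(-1,3);p=p[(p>np.array([*lo,zl])).all(1)&(p<np.array([*hi,zh])).all(1)][:,:2].astype(np.float32)
    if len(p)<5: print(n,"none");return
    print(n,len(p),"mean",p.mean(0).round(1),"circ",np.round(cv2.minEnclosingCircle(p)[0],1),"rect",[np.round(t,1) for t in cv2.minAreaRect(p)])
E
python3 - <<'E'
from h import *
plan(570.3,-2.6,22,190)
for c in("top","scene"):
    im=r.get_image(c)
    zs(im,(430,160),(520,290),66,88,"carton"); zs(im,(525,160),(600,290),66,95,"drop")
    zs(im,(540,-40),(610,40),42,55,"short")
cv2.imwrite('pics/s2.png',im['pixels'][100:400,100:500,::-1])
E
```

```text
t 12.23 tcp [571.7  -4.1 170.1] [-1.7997e+02  2.0000e-02 -1.7028e+02] w 85.3 shift cm [ 0.12  0.18 14.81] turn -0.3
carton 276 mean [481.5 211.5] circ [481.1 212.4] rect [array([481.5, 212.4]), array([28. , 50.8]), np.float64(9.3)]
drop 47 mean [558.6 220.7] circ [559.4 221.7] rect [array([559.2, 221.8]), array([17.1, 16.6]), np.float64(46.9)]
short none
carton 184 mean [480.8 208.1] circ [479.9 209.1] rect [array([482.7, 210.4]), array([32.1, 52.9]), np.float64(11.5)]
drop 39 mean [559.3 218.8] circ [558.9 221.2] rect [array([558.3, 219.6]), array([16.3, 17.2]), np.float64(45.9)]
short 160 mean [570.8  -3.6] circ [570.8  -3.9] rect [array([571.3,  -3.3]), array([41.7, 39.8]), np.float64(52.2)]
```

View pics/s2.png

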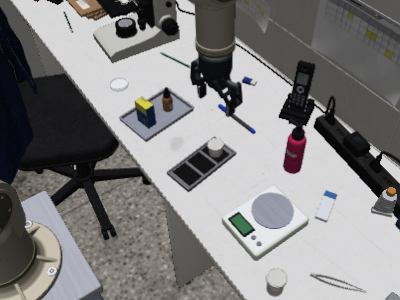

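Carton (145,110) and dropper (167,100) stand upright in the tray; the gripper is over the short pot (216,147).

Call:
send_rows --steps '[[[0, 0, 4, 0], [0, 0, 8, 0], [0, 0, 12, 0], [0, 0, 14, 0], [0, 0, 14.8, 0], [0, 0, 14.8, 0], [0, 0, 14.8, 0]]]'

```text
time_s: 12.92
eef_pos: [572.4, -0.2, 22.6]
ee_rot: [-3.142, 0.001, -2.965]
force: [0.3, 0.0, -0.3]
gripper_width: 85.2
grip_force: 0.0
```

Call:
send_rows --steps '[[[0, 0, 0, 0], [0, 0, 0, 0], [0, 0, 0, 0], [0, 0, 0, 0], [0, 0, 0, 0], [0, 0, 0, 0], [0, 0, 0, 0], [0, 0, 0, 0]]]' --jaw 1 --force 20

```text
time_s: 13.58
eef_pos: [572.6, -1.1, 23.1]
ee_rot: [3.141, 0.002, -2.967]
force: [-1.7, 0.4, 6.7]
gripper_width: 40.2
grip_force: 19.5
```

```bash
python3 -c "
from h import *
plan(555.6,-250.9,142,190)"
```

```text
t 13.58 tcp [572.6  -1.1  23.1] [ 1.7999e+02  1.2000e-01 -1.7000e+02] w 40.2 shift cm [  5.99 -24.3  -11.91] turn 0.0
```

Call:
send_rows --steps '[[[0, 0, -0.5, 0], [0, 0, -2, 0], [0, 0, -4.5, 0], [0, 0, -7, 0], [0, 0, -9.5, 0], [0.2, -1, -12, 0], [0.8, -3, -12, 0], [1.4, -6, -12, 0]]]'

```text
time_s: 14.25
eef_pos: [569.8, -60.2, 144.2]
ee_rot: [3.14, 0.004, -2.962]
force: [-0.8, 0.1, -1.4]
gripper_width: 40.5
grip_force: 20.3
```

Call:
send_rows --steps '[[[0.7, -3, 0, 0], [1.4, -6, 0, 0], [2.1, -9, 0, 0], [2.8, -12, 0, 0], [3.6, -15, 0, 0], [4.4, -17.5, 0, 0], [4.6, -18.3, 0, 0], [4.6, -18.3, 0, 0]]]'

```text
time_s: 14.92
eef_pos: [553.5, -254.7, 142.3]
ee_rot: [-3.14, -0.0, -2.972]
force: [0.5, 0.2, -0.4]
gripper_width: 40.4
grip_force: 20.3
```

```bash
python3 -c "
from h import *
plan(555.6,-250.9,65,190)"
```

```text
t 14.92 tcp [ 553.5 -254.7  142.3] [-1.7990e+02 -2.0000e-02 -1.7031e+02] w 40.4 shift cm [-0.28  0.35  7.73] turn -0.3
```

Call:
send_rows --steps '[[[-0.2, 0.2, 2.5, 0], [-0.2, 0.2, 5, 0], [-0.2, 0.2, 6.5, 0], [-0.2, 0.2, 7.2, 0], [-0.2, 0.2, 7.5, 0], [-0.2, 0.2, 7.7, 0], [-0.2, 0.2, 7.8, 0], [-0.2, 0.2, 7.8, 0]]]'

```text
time_s: 15.58
eef_pos: [557.5, -248.1, 65.3]
ee_rot: [-3.141, 0.002, -2.966]
force: [-0.8, -0.2, 0.0]
gripper_width: 40.4
grip_force: 20.3
```

```bash
python3 -c "
from h import *
plan(555.6,-250.9,65,190);print(r.observe()['force'])
im=r.get_image('scene');cv2.imwrite('pics/s3.png',cv2.resize(im['pixels'][230:430,280:480,::-1],(600,600)))"
```

```text
t 15.58 tcp [ 557.5 -248.1   65.3] [-1.7999e+02  1.1000e-01 -1.6994e+02] w 40.4 shift cm [ 0.23 -0.25  0.03] turn 0.1
[-0.80052515 -0.23745819  0.03997192]
```

View pics/s3.png

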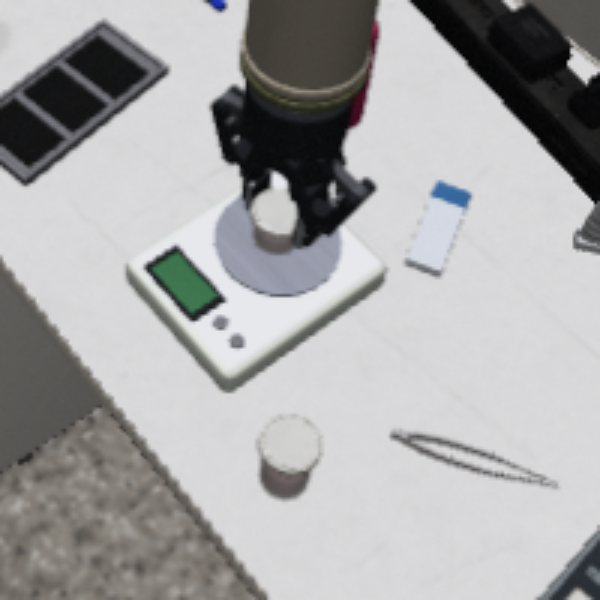

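Short pot stands at (275,220) just over the pan centre; tall pot at (288,455). Release.

Call:
send_rows --steps '[[[0, 0, 0.1, 0], [0, 0, 0.1, 0]]]'

```text
time_s: 15.8
eef_pos: [557.7, -248.6, 65.1]
ee_rot: [-3.141, 0.003, -2.967]
force: [-3.5, 3.3, 10.9]
gripper_width: 40.5
grip_force: 21.1
```

Call:
send_rows --steps '[[[0, 0, 0, 0], [0, 0, 0, 0], [0, 0, 0, 0], [0, 0, 0, 0], [0, 0, 0, 0], [0, 0, -2, 0], [0, 0, -5, 0], [0, 0, -8, 0]]]' --jaw -1

```text
time_s: 16.47
eef_pos: [555.6, -248.4, 142.7]
ee_rot: [3.141, -0.003, -2.967]
force: [0.7, -0.3, 0.5]
gripper_width: 85.2
grip_force: 0.0
```

Run:
```python
from h import *
plan(452.5,-386,145,190)
for c in("top","scene"):
    im=r.get_image(c)
    zs(im,(500,-300),(600,-200),80,97,"short")
    zs(im,(420,-420),(490,-350),50,65,"tall")
```

```text
t 16.47 tcp [ 555.6 -248.4  142.7] [ 1.7995e+02 -1.6000e-01 -1.7001e+02] w 85.2 shift cm [ 12.54 -11.77  -0.21] turn -0.0
short 48 mean [ 539.7 -245.5] circ [ 542.9 -247.4] rect [array([ 542. , -247.3]), array([32.6, 17.2]), np.float64(82.8)]
tall none
short 261 mean [ 554.9 -250.6] circ [ 556.6 -250.8] rect [array([ 555.7, -250. ]), array([42.8, 42. ]), np.float64(62.5)]
tall 332 mean [ 450.2 -388.1] circ [ 451.3 -386.6] rect [array([ 450.6, -387.9]), array([43.2, 40.8]), np.float64(78.7)]
```

Call:
send_rows --steps '[[[2.5, -2.4, 0, 0], [5, -4.8, 0, 0], [7.5, -7.2, 0, 0], [10, -9.6, 0, 0], [12.5, -11.7, 0, 0], [12.5, -11.7, 0, 0], [12.5, -11.7, 0, 0]]]' --jaw -0.5

```text
time_s: 17.15
eef_pos: [451.3, -387.9, 142.6]
ee_rot: [-3.141, -0.001, -2.972]
force: [1.0, 0.8, 0.8]
gripper_width: 64.1
grip_force: 0.0
```

```bash
python3 -c "
from h import *
plan(452.3,-386.3,35,190)"
```

```text
t 17.15 tcp [ 451.3 -387.9  142.6] [-1.7997e+02 -5.0000e-02 -1.7031e+02] w 64.1 shift cm [-0.13  0.15 10.76] turn -0.3
```

Call:
send_rows --steps '[[[0, 0, 3.5, 0], [0, 0, 7, 0], [0, 0, 9.5, 0], [0, 0, 10.7, 0], [0, 0, 10.7, 0], [0, 0, 10.7, 0]]]'

```text
time_s: 17.65
eef_pos: [454.3, -385.1, 36.0]
ee_rot: [3.141, -0.0, -2.966]
force: [-0.5, -0.3, 1.4]
gripper_width: 64.0
grip_force: 0.0
```

Call:
send_rows --steps '[[[0, 0, 0, 0], [0, 0, 0, 0], [0, 0, 0, 0], [0, 0, 0, 0], [0, 0, 0, 0], [0, 0, 0, 0], [0, 0, 0, 0], [0, 0, 0, 0]]]' --jaw 1 --force 20

```text
time_s: 18.32
eef_pos: [455.0, -386.6, 38.0]
ee_rot: [-3.139, 0.003, -2.967]
force: [0.1, 0.8, 6.8]
gripper_width: 41.7
grip_force: 19.8
```

Call:
send_rows --steps '[[[0, 0, -0.5, 0], [0, 0, -2, 0], [0, 0, -4.5, 0], [0, 0, -7, 0], [0, 0, -10, 0], [0, 0, -12.5, 0], [0, 0, -15, 0], [0, 0, -15, 0]]]'

```text
time_s: 18.98
eef_pos: [455.3, -387.8, 192.3]
ee_rot: [-3.135, 0.007, -2.968]
force: [-1.0, 0.1, 0.4]
gripper_width: 41.7
grip_force: 20.4
```

```bash
python3 -c "
from h import *
plan(573,0,184,190)"
```

```text
t 18.98 tcp [ 455.3 -387.8  192.3] [-179.64    0.38 -170.03] w 41.7 shift cm [-18.3   36.16   0.72] turn -0.0
```

Call:
send_rows --steps '[[[-0.7, 1.5, 0, 0], [-2.2, 4.5, 0, 0], [-3.7, 7.5, 0, 0], [-5.2, 10.5, 0, 0], [-6.8, 13.5, 0, 0], [-8.4, 16.5, 0, 0], [-10, 19.5, 0, 0], [-11.5, 22.5, 0, 0]]]'

```text
time_s: 19.65
eef_pos: [528.1, -142.4, 186.3]
ee_rot: [-3.142, 0.001, -2.967]
force: [1.8, -0.1, -0.1]
gripper_width: 41.9
grip_force: 20.4
```

Call:
send_rows --steps '[[[-1.5, 3, 0, 0], [-3, 6, 0, 0], [-4.5, 9, 0, 0], [-6, 12, 0, 0], [-6.7, 13.3, 0, 0], [-6.8, 13.7, 0, 0], [-6.8, 13.7, 0, 0]]]'

```text
time_s: 20.23
eef_pos: [571.0, 3.8, 185.8]
ee_rot: [-3.141, -0.0, -2.965]
force: [-0.8, -0.3, 0.0]
gripper_width: 41.6
grip_force: 20.4
```

Run:
```python
from h import *
plan(574.5,0,90,190)
```

```text
t 20.23 tcp [571.    3.8 185.8] [-1.7999e+02 -1.0000e-02 -1.6986e+02] w 41.6 shift cm [-0.28 -0.43  9.58] turn 0.1
```

Call:
send_rows --steps '[[[-0.3, -0.2, 3, 0], [-0.3, -0.2, 6, 0], [-0.3, -0.2, 9, 0], [-0.3, -0.2, 11, 0], [-0.3, -0.2, 12, 0], [-0.3, -0.2, 12, 0], [-0.3, -0.2, 12, 0]]]'

```text
time_s: 20.82
eef_pos: [574.5, -0.3, 66.5]
ee_rot: [-3.141, 0.0, -2.969]
force: [0.2, -0.6, -0.3]
gripper_width: 41.6
grip_force: 20.4
```

Run:
```python
from h import *
plan(574.5,0,43.5,190)
for c in("scene","top"):
    im=r.get_image(c)
    zs(im,(545,-28),(605,28),77,92,"tall lid")
    zs(im,(545,-28),(605,28),68,78,"tall lid")
    if c=="scene": cv2.imwrite('pics/s4.png',cv2.resize(im['pixels'][200:320,250:410,::-1],(800,600)))
```

```text
t 20.82 tcp [ 5.745e+02 -3.000e-01  6.650e+01] [-1.7996e+02  1.0000e-02 -1.7010e+02] w 41.6 shift cm [-0.01  0.03  2.3 ] turn -0.1
tall lid 176 mean [567.5   0.6] circ [ 5.687e+02 -5.000e-01] rect [array([567.5,   1.6]), array([51.6, 34.2]), np.float64(68.7)]
tall lid 25 mean [561.4 -10.9] circ [566.2  -1.3] rect [array([560.3,  -2.6]), array([14.8, 53.5]), np.float64(12.6)]
tall lid none
tall lid none
```

View pics/s4.png

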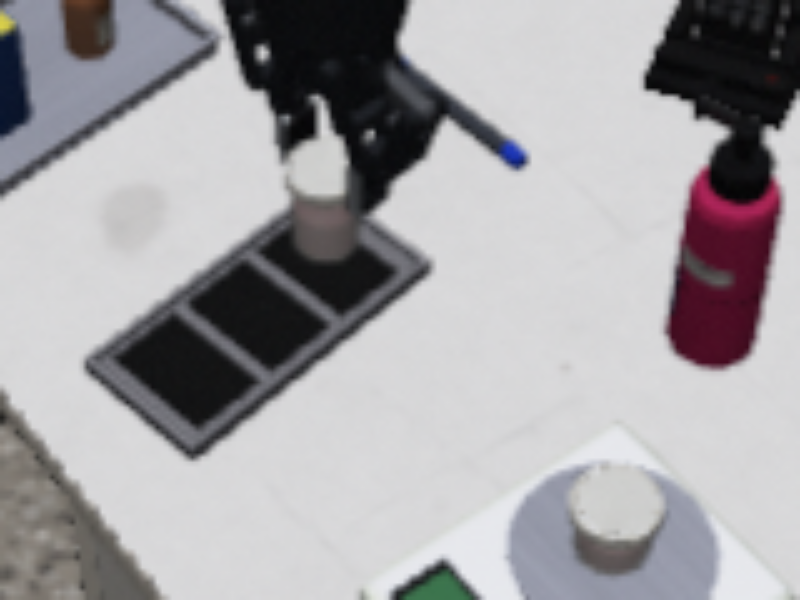

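Tall pot is held upright at (322,200), about 20 mm over the rear pad (330,265); lower it.

Call:
send_rows --steps '[[[-0.2, 0, 0.8, 0], [-0.2, 0, 1.4, 0], [-0.2, 0, 1.8, 0], [-0.2, 0, 2, 0], [-0.2, 0, 2.1, 0], [-0.2, 0, 2.2, 0], [-0.2, 0, 2.2, 0]]]'

```text
time_s: 21.5
eef_pos: [578.0, 2.0, 46.2]
ee_rot: [3.141, 0.004, -2.967]
force: [-4.1, 0.7, 18.6]
gripper_width: 42.2
grip_force: 21.3
```

Call:
send_rows --steps '[[[0, 0, 0.1, 0], [0, 0, 0.1, 0]]]'

```text
time_s: 21.67
eef_pos: [578.6, 2.2, 46.1]
ee_rot: [3.141, 0.005, -2.967]
force: [-5.3, 1.3, 24.5]
gripper_width: 41.5
grip_force: 21.6
```

Call:
send_rows --steps '[[[0, 0, -0.2, 0], [0, 0, -0.2, 0], [0, 0, -0.2, 0]]]'

```text
time_s: 21.92
eef_pos: [577.1, 1.8, 46.0]
ee_rot: [3.141, 0.002, -2.967]
force: [-2.3, 1.3, 11.8]
gripper_width: 41.7
grip_force: 21.0
```

Call:
send_rows --steps '[[[0, 0, 0, 0], [0, 0, 0, 0], [0, 0, 0, 0], [0, 0, 0, 0], [0, 0, 0, 0], [0, 0, -2, 0], [0, 0, -5, 0], [0, 0, -8, 0]]]' --jaw -1

```text
time_s: 22.58
eef_pos: [575.2, 1.5, 124.6]
ee_rot: [-3.141, -0.003, -2.967]
force: [1.2, 0.2, 0.0]
gripper_width: 85.5
grip_force: 0.0
```

Call:
send_rows --steps '[[[0, 2, -3, 0], [0, 6, -6, 0], [0, 10, -6, 0], [0, 14, -6, 0], [0, 14, -6, 0]]]'

```text
time_s: 23.0
eef_pos: [550.0, 149.9, 185.1]
ee_rot: [3.137, 0.0, -2.955]
force: [-0.1, 2.0, 0.1]
gripper_width: 85.6
grip_force: 0.0
```

Run:
```python
from h import *
plan(559,221.5,150,190)
for c in("scene","top"):
    im=r.get_image(c)
    zs(im,(535,-38),(615,38),61,75,"tall lid")
    zs(im,(430,160),(520,290),66,88,"carton"); zs(im,(525,160),(600,290),66,95,"drop")
```

```text
t 23.0 tcp [550.  149.9 185.1] [ 1.7972e+02  3.0000e-02 -1.6933e+02] w 85.6 shift cm [-2.21  6.85  3.54] turn 0.7
tall lid 172 mean [572.6  -0.6] circ [ 5.741e+02 -3.000e-01] rect [array([5.723e+02, 2.000e-01]), array([42.8, 41.9]), np.float64(55.0)]
carton 187 mean [480.7 208.2] circ [480.9 211.2] rect [array([482.2, 211.2]), array([31. , 55.6]), np.float64(10.9)]
drop 34 mean [560.  219.1] circ [560.2 219.6] rect [array([559.6, 219.7]), array([11.2, 14.7]), np.float64(60.1)]
tall lid 260 mean [5.72e+02 3.00e-01] circ [5.721e+02 5.000e-01] rect [array([5.721e+02, 1.000e-01]), array([40. , 42.7]), np.float64(89.0)]
carton none
drop none
```

Call:
send_rows --steps '[[[-1, 3, 0, 0], [-2, 6, 0, 0], [-2.2, 6.9, 0, 0], [-2.2, 6.9, 0, 0], [-2.2, 6.9, 0, 0]]]'

```text
time_s: 23.52
eef_pos: [561.7, 210.2, 184.1]
ee_rot: [-3.14, -0.001, -2.967]
force: [-0.8, -1.8, -0.3]
gripper_width: 85.5
grip_force: 0.0
```

```bash
python3 -c "
from h import *
plan(559.5,222,25,190)"
```

```text
t 23.52 tcp [561.7 210.2 184.1] [-1.7993e+02 -6.0000e-02 -1.7001e+02] w 85.5 shift cm [-0.    1.22 15.91] turn -0.0
```

Call:
send_rows --steps '[[[0, 1.2, 3, 0], [0, 1.2, 6, 0], [0, 1.2, 6, 0]]]'

```text
time_s: 23.77
eef_pos: [556.5, 220.1, 119.0]
ee_rot: [-3.138, -0.009, -2.969]
force: [-1.7, 0.1, -1.4]
gripper_width: 85.5
grip_force: 0.0
```

```bash
python3 -c "
from h import *
plan(559.5,222,25,190)"
```

```text
t 23.77 tcp [556.5 220.1 119. ] [-179.81   -0.51 -170.09] w 85.5 shift cm [-0.41  0.17  9.4 ] turn -0.1
```

Call:
send_rows --steps '[[[0, 0, 3, 0], [0, 0, 6, 0], [0, 0, 8.5, 0], [0, 0, 9.7, 0], [0, 0, 9.8, 0], [0, 0, 9.8, 0], [0, 0, 9.8, 0]]]'

```text
time_s: 24.35
eef_pos: [561.1, 222.9, 28.9]
ee_rot: [3.141, 0.003, -2.968]
force: [0.1, 0.0, 0.5]
gripper_width: 85.4
grip_force: 0.0
```

Call:
send_rows --steps '[[[0, 0, 0, 0], [0, 0, 0, 0], [0, 0, 0, 0], [0, 0, 0, 0], [0, 0, 0, 0], [0, 0, 0, 0], [0, 0, 0, 0], [0, 0, 0, 0]]]' --jaw 1 --force 25

```text
time_s: 25.02
eef_pos: [559.9, 223.1, 27.2]
ee_rot: [3.141, 0.001, -2.967]
force: [-0.3, -0.7, 5.7]
gripper_width: 28.2
grip_force: 24.8
```

```bash
python3 -c "
from h import *
p=r.observe()['eef_pos']
plan(p[0]-36.3,p[1]-232.3,p[2]+130,190)"
```

```text
t 25.02 tcp [559.9 223.1  27.2] [ 1.7999e+02  4.0000e-02 -1.6999e+02] w 28.2 shift cm [  7.6  -22.24 -13.01] turn 0.0
```

Call:
send_rows --steps '[[[0, 0, -0.5, 0], [0, 0, -2, 0], [0, 0, -4.5, 0], [0, 0, -7, 0], [0, 0, -9.5, 0], [0, 0, -12, 0], [0.3, -1, -13, 0], [1, -3, -13, 0]]]'

```text
time_s: 25.68
eef_pos: [555.9, 194.7, 159.4]
ee_rot: [3.139, 0.005, -2.962]
force: [0.2, -0.4, 0.1]
gripper_width: 27.9
grip_force: 24.8
```

Call:
send_rows --steps '[[[1, -3, 0, 0], [2, -6, 0, 0], [3.2, -9, 0, 0], [4.3, -12, 0, 0], [5.4, -15, 0, 0], [6.3, -17.8, 0, 0], [6.6, -19.1, 0, 0], [6.6, -19.2, 0, 0]]]'

```text
time_s: 26.35
eef_pos: [522.0, -13.9, 156.4]
ee_rot: [-3.14, -0.001, -2.974]
force: [0.4, -1.1, -0.8]
gripper_width: 27.8
grip_force: 24.8
```

Call:
send_rows --steps '[[[0, 0, 2, 0], [0, 0, 4, 0], [0, 0, 6, 0], [0, 0, 8, 0], [0, 0, 9, 0], [0, 0, 9.5, 0], [0, 0, 9.5, 0], [0, 0, 9.5, 0]]]'

```text
time_s: 27.02
eef_pos: [523.6, -8.6, 62.3]
ee_rot: [-3.141, 0.0, -2.967]
force: [-0.1, -0.1, -0.7]
gripper_width: 28.2
grip_force: 24.8
```

Run:
```python
from h import *
plan(523.6,-9.2,32.2,190)
im=r.get_image('scene'); cv2.imwrite('pics/s5.png',cv2.resize(im['pixels'][200:320,250:410,::-1],(800,600)))
```

```text
t 27.02 tcp [523.6  -8.6  62.3] [-1.7999e+02  2.0000e-02 -1.6998e+02] w 28.2 shift cm [ 0.01 -0.06  3.01] turn 0.0
```

View pics/s5.png

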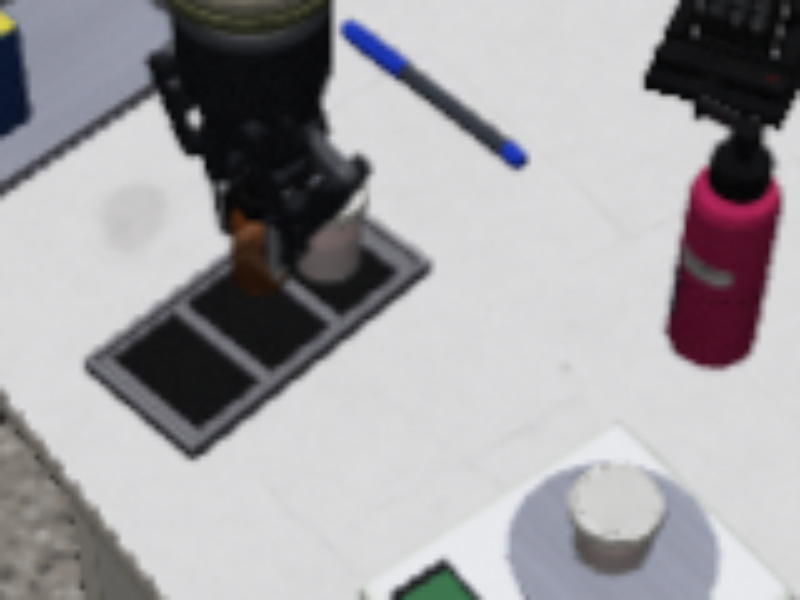

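Bottle held at (258,260), 30 mm over the middle pad, tall pot upright at (332,235). Lower and release.

Call:
send_rows --steps '[[[0, 0, 1, 0], [0, 0, 2, 0], [0, 0, 2.5, 0], [0, 0, 2.7, 0], [0, 0, 2.9, 0], [0, 0, 3, 0], [0, 0, 3, 0]]]'

```text
time_s: 27.65
eef_pos: [523.4, -8.8, 32.2]
ee_rot: [3.141, -0.0, -2.967]
force: [-3.0, 0.4, 4.2]
gripper_width: 27.9
grip_force: 25.2
```

Call:
send_rows --steps '[[[0, 0, 0, 0], [0, 0, 0, 0], [0, 0, 0, 0], [0, 0, 0, 0], [0, 0, 0, 0], [0, 0, -2, 0], [0, 0, -6, 0], [0, 0, -10, 0]]]' --jaw -1

```text
time_s: 28.32
eef_pos: [521.8, -9.0, 131.7]
ee_rot: [-3.141, -0.004, -2.967]
force: [1.0, 0.4, 0.8]
gripper_width: 85.1
grip_force: 0.0
```

Call:
send_rows --steps '[[[0, 3, -3, 0], [0.2, 7, -6, 0], [0.2, 11, -6, 0], [0.2, 15, -6, 0], [0.2, 19, -6, 0], [0.2, 22, -6, 0], [0.2, 22, -6, 0], [0.2, 22, -6, 0]]]'

```text
time_s: 28.98
eef_pos: [482.2, 210.0, 191.5]
ee_rot: [3.142, -0.001, -2.962]
force: [0.8, -0.6, 0.8]
gripper_width: 85.5
grip_force: 0.0
```

Run:
```python
from h import *
plan(482.5,212.5,40,190)
for c in("scene","top"):
    im=r.get_image(c)
    zs(im,(500,-50),(545,30),78,95,"drop"); zs(im,(550,-38),(615,38),61,75,"tall lid")
```

```text
t 28.98 tcp [482.2 210.  191.5] [ 1.800e+02 -3.000e-02 -1.697e+02] w 85.5 shift cm [-0.09  0.24 15.15] turn 0.3
drop 23 mean [523.2 -12. ] circ [523.2 -11.5] rect [array([523.1, -12.1]), array([ 7.9, 10.6]), np.float64(64.3)]
tall lid 173 mean [ 5.722e+02 -5.000e-01] circ [ 5.731e+02 -1.000e-01] rect [array([573.8,   0.7]), array([42.1, 43. ]), np.float64(87.0)]
drop 21 mean [523.7  -9.1] circ [523.8  -9.2] rect [array([523.8,  -9.1]), array([9.2, 9.1]), np.float64(88.0)]
tall lid 257 mean [5.719e+02 4.000e-01] circ [572.    0.7] rect [array([5.721e+02, 1.000e-01]), array([40. , 42.6]), np.float64(89.1)]
```

Call:
send_rows --steps '[[[-0.1, 0.5, 4, 0], [-0.1, 0.5, 8, 0], [-0.1, 0.5, 8, 0], [-0.1, 0.5, 8, 0]]]'

```text
time_s: 29.42
eef_pos: [482.3, 210.2, 110.7]
ee_rot: [-3.139, -0.004, -2.97]
force: [-0.1, -0.3, 1.1]
gripper_width: 85.2
grip_force: 0.0
```

Run:
```python
from h import *
plan(482.5,212.5,40,190)
```

```text
t 29.42 tcp [482.3 210.2 110.7] [-179.86   -0.25 -170.15] w 85.2 shift cm [-0.09  0.24  7.07] turn -0.1
```

Call:
send_rows --steps '[[[0, 0.2, 2.5, 0], [0, 0.2, 5, 0], [0, 0.2, 6.5, 0], [0, 0.2, 7.1, 0], [0, 0.2, 7.1, 0], [0, 0.2, 7.1, 0]]]'

```text
time_s: 29.92
eef_pos: [484.4, 214.6, 42.8]
ee_rot: [3.141, 0.002, -2.968]
force: [-0.1, 0.3, -0.1]
gripper_width: 85.3
grip_force: 0.0
```

Call:
send_rows --steps '[[[0, 0, 0, 0], [0, 0, 0, 0], [0, 0, 0, 0], [0, 0, 0, 0], [0, 0, 0, 0], [0, 0, 0, 0], [0, 0, 0, 0], [0, 0, 0, 0]]]' --jaw 1 --force 25

```text
time_s: 30.58
eef_pos: [483.7, 214.9, 41.9]
ee_rot: [3.141, 0.002, -2.967]
force: [0.1, -1.0, 6.5]
gripper_width: 49.7
grip_force: 27.2
```

Call:
send_rows --steps '[[[0, 0, -0.5, 0], [0, 0, -2, 0], [0, 0, -4.5, 0], [0, 0, -7, 0], [0, 0, -9.5, 0], [0, 0, -12, 0], [0, 0, -14, 0], [0, 0, -14, 0]]]'

```text
time_s: 31.25
eef_pos: [484.9, 215.5, 185.7]
ee_rot: [3.139, 0.007, -2.967]
force: [0.9, 0.3, -0.3]
gripper_width: 49.6
grip_force: 26.4
```

Run:
```python
from h import *
plan(471,-19,181,190)
```

```text
t 31.25 tcp [484.9 215.5 185.7] [ 179.84    0.38 -170.  ] w 49.6 shift cm [  5.44 -22.85   0.37] turn -0.0
```

Call:
send_rows --steps '[[[0.4, -1.5, 0, 0], [1, -4.5, 0, 0], [1.7, -7.5, 0, 0], [2.4, -10.5, 0, 0], [3.1, -13.5, 0, 0], [3.8, -16.5, 0, 0], [4.5, -19.5, 0, 0], [5, -21.8, 0, 0]]]'

```text
time_s: 31.92
eef_pos: [470.0, -12.2, 179.9]
ee_rot: [-3.141, -0.002, -2.969]
force: [0.5, -0.6, -0.1]
gripper_width: 49.7
grip_force: 26.4
```

Call:
send_rows --steps '[[[0.2, -0.8, 0, 0], [0.2, -1, 0, 0], [0.2, -1, 2, 0], [0.2, -1, 4, 0], [0.2, -1, 6, 0], [0.2, -1, 8, 0], [0.2, -1, 9.5, 0], [0.2, -1, 10, 0]]]'

```text
time_s: 32.58
eef_pos: [469.3, -17.5, 78.0]
ee_rot: [3.141, -0.005, -2.965]
force: [-0.2, -0.4, -0.8]
gripper_width: 49.5
grip_force: 26.4
```

Call:
send_rows --steps '[[[0, 0, 0, 0], [0, 0, 0, 0]]]'

```text
time_s: 32.75
eef_pos: [471.4, -18.3, 81.0]
ee_rot: [-3.142, -0.0, -2.966]
force: [0.2, 0.4, 0.1]
gripper_width: 49.7
grip_force: 26.4
```

Run:
```python
from h import *
plan(472,-19,46.9,190)
im=r.get_image('scene'); cv2.imwrite('pics/s6.png',cv2.resize(im['pixels'][200:320,250:410,::-1],(800,600)))
```

```text
t 32.75 tcp [471.4 -18.3  81. ] [-1.8000e+02 -2.0000e-02 -1.6993e+02] w 49.7 shift cm [-0.05 -0.08  3.41] turn 0.1
```

View pics/s6.png

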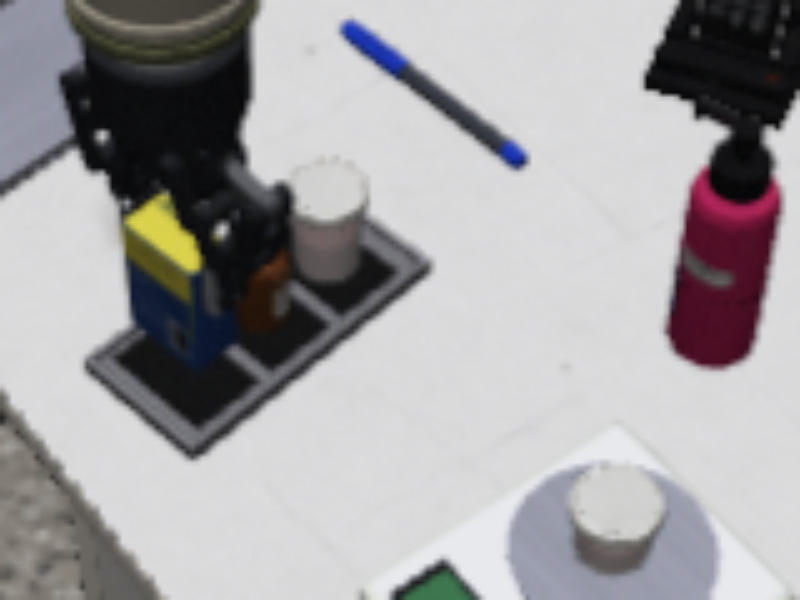

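Carton (185,285) hangs upright over the front pad, bottle (262,300) behind it untouched. Lower and release.

Call:
send_rows --steps '[[[0, 0, 1, 0], [0, 0, 2, 0], [0, 0, 2.8, 0], [0, 0, 3.1, 0], [0, 0, 3.3, 0], [0, 0, 3.4, 0], [0, 0, 3.5, 0], [0, 0, 3.5, 0]]]'

```text
time_s: 33.47
eef_pos: [471.4, -18.9, 46.8]
ee_rot: [3.141, 0.0, -2.967]
force: [-6.4, 0.4, 15.4]
gripper_width: 49.6
grip_force: 28.5
```

Call:
send_rows --steps '[[[0, 0, 0, 0], [0, 0, 0, 0], [0, 0, 0, 0], [0, 0, 0, 0], [0, 0, 0, 0], [0, 0, -2, 0], [0, 0, -6, 0], [0, 0, -10, 0]]]' --jaw -1

```text
time_s: 34.13
eef_pos: [469.8, -19.3, 145.8]
ee_rot: [-3.141, -0.004, -2.967]
force: [1.0, 0.6, -0.0]
gripper_width: 85.3
grip_force: 0.0
```

Call:
send_rows --steps '[[[0, 3, -3, 0], [0, 7, -5, 0], [0, 11, -5, 0], [0, 14, -5, 0], [0, 14, -5, 0], [0, 14, -5, 0]]]'

```text
time_s: 34.63
eef_pos: [446.3, 120.9, 195.6]
ee_rot: [-3.142, -0.0, -2.962]
force: [-0.1, -0.9, -0.0]
gripper_width: 85.3
grip_force: 0.0
```

Run:
```python
from h import *
plan(470,200,150,190)
for c in("scene","top"):
    im=r.get_image(c)
    zs(im,(440,-60),(500,20),66,90,"carton"); zs(im,(505,-50),(545,30),78,95,"drop"); zs(im,(550,-38),(615,38),61,75,"tall lid"); zs(im,(500,-300),(600,-200),80,97,"short")
cv2.imwrite('pics/s7.png',cv2.resize(im['pixels'][170:330,120:540,::-1],(780,297)))
```

```text
t 34.63 tcp [446.3 120.9 195.6] [-1.8000e+02 -2.0000e-02 -1.6972e+02] w 85.3 shift cm [-3.74  7.36  4.56] turn 0.3
carton 263 mean [467.3 -23.2] circ [466.3 -19.9] rect [array([469.3, -19. ]), array([31.1, 55.3]), np.float64(8.9)]
drop 25 mean [523.9 -11. ] circ [524.3 -12.2] rect [array([524.2, -10.9]), array([14.3,  9.2]), np.float64(10.2)]
tall lid 169 mean [ 5.723e+02 -3.000e-01] circ [5.736e+02 5.000e-01] rect [array([573.9,   0.9]), array([44.2, 40.6]), np.float64(22.3)]
short 259 mean [ 555.  -250.3] circ [ 556.3 -249.7] rect [array([ 555.5, -249.6]), array([42.9, 41. ]), np.float64(50.8)]
carton 267 mean [468.3 -19.6] circ [467.9 -19.4] rect [array([468.2, -19.7]), array([28.2, 49.6]), np.float64(9.6)]
drop 21 mean [523.7  -9.1] circ [523.8  -9.2] rect [array([523.8,  -9.1]), array([9.2, 9.2]), np.float64(88.3)]
tall lid 258 mean [5.719e+02 3.000e-01] circ [5.719e+02 5.000e-01] rect [array([5.72e+02, 1.00e-01]), array([40. , 42.7]), np.float64(88.6)]
short 280 mean [ 554.8 -247.4] circ [ 555.4 -247.6] rect [array([ 554.5, -248.3]), array([41.5, 42. ]), np.float64(84.0)]
```

View pics/s7.png

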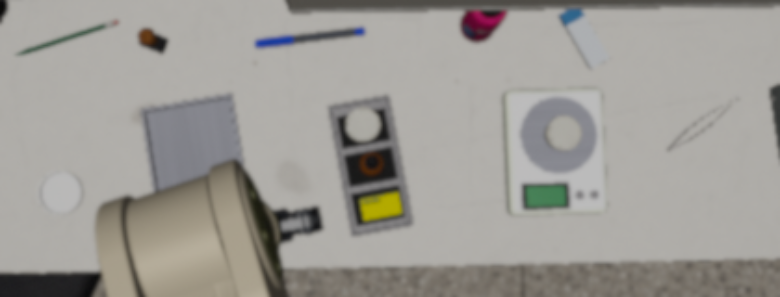

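All within about 2 mm, as the picture shows: tall pot (362,124), bottle (372,163), carton (380,206), short pot on the pan (563,133), bystanders unmoved.

Call:
send_rows --steps '[[[0, 0, 0, 0], [0, 0, 0, 0], [0, 0, 0, 0], [0, 0, 0, 0]]]'

```text
time_s: 35.07
eef_pos: [447.1, 118.2, 195.7]
ee_rot: [-3.142, -0.0, -2.968]
force: [1.1, 0.1, 0.9]
gripper_width: 85.5
grip_force: 0.0
```

```bash
python3 -c "
from workcell import r
print(r.job_done())"
```

```text
the job is handed in; nothing more can be done
None
```

The job is handed in at about 35 s, with no verdict returned: the last camera check had the short pot on the pan centre, the tall pot in the rear place, and the bottle and carton back upright within about 2 mm of where they started, with the petri dish, stamp and pen looking unmoved in the last top view.

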